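Clear the mic-boom cradle and hold the boom level over it

TASK

Take the scraper block and wipe the three loose metal chips off the cradle's plate (with the block only, not the fingers), then put the block back on the desk. Next take the microphone boom by its bar at its balance point, keep it level as you lift and carry it, and hold it still above the cradle, bar lined up with and centred over the two notches (microphone to either side), its centre line about 6 cm above the tops of the cheeks; finish while holding it there, without lowering it or letting go. Leave the other things on the desk where they are.

Things in the scene. Friction and masses are not known exactly. Their poses are not given: they have to be found in the camera images.
- plate_centre (a point): Middle of the top face of the fixed cradle's dark steel plate, 20 mm above the desk. Plate 110 mm (x) by 170 mm (y), 20 mm thick; an upright cheek stands at y = -75 and +75 mm, each 10 mm thick, 70 mm wide in x, 35 mm above the plate (140 mm clear between them). The plate's two x edges, 55 mm from here, are open.
- cradle_top (a point): Point 35 mm straight above plate_centre, level with the cheek tops (55 mm above the desk), half-way between the two notches; same axes. Each cheek has a notch 30 mm wide, open at the top, at x = 0: the boom's bar belongs in them, lying along y.
- boom_balance (a point): Balance point (centre of mass) of the loose microphone boom, on the centre line of its bar, 26 mm above the desk as it lies. Bar: square aluminium, 16 x 16 mm, 200 mm long, along x. The balance point is 38 mm from the bar's middle towards the microphone (+x), 62 mm short of the clamp. z up. 0.4 to 0.6 kg.
- boom_mid (a point): Middle of the boom's bar, on its centre line, 26 mm above the desk; same axes as boom_balance.
- boom: The boom, origin 26 mm below boom_mid; same axes. At the bar's -x end a square steel flange 52 x 52 x 10 mm, at its +x end a square black clamp 52 x 52 x 25 mm carrying a microphone 46 mm thick, 90 mm long, its outer half a brass grille. It lies level on flange and clamp, the bar 18 mm clear of the desk.
- scraper_grip (a point): Centre of the upright wooden rib of the loose scraper block, 38 mm above the block's underside. The rib is 24 mm thick (x), 80 mm long (y), and stands on a flat grey foot 40 mm (x) by 104 mm (y), 14 mm high; rib top 56 mm above the underside. 0.15 kg.
- scraper: The scraper block, origin in the middle of its underside; same axes as scraper_grip.
- cradle: The fixed cradle, origin on the desk 20 mm below plate_centre; same axes.
- chip0_c (a point): Centre of a loose steel chip, 16 x 11 x 7 mm, 10 g, lying flat on the cradle's plate between the cheeks, within 40 mm of plate_centre in y and between 15 mm to its -x and 35 mm to its +x side.
- chip0: Chip body, origin on its underside.
- chip1_c (a point): Another chip like chip0.
- chip1: Chip body, origin on its underside.
- chip2_c (a point): Another chip like chip0.
- chip2: Chip body, origin on its underside.
- jar_a_c (a point): Bystander, to be left alone: closed glass jar with a steel cap, 70 mm across, 75 mm high, standing. Point at about its centre.
- jar_b_c (a point): Bystander, to be left alone: a second jar like jar_a. Point at about its centre.
- mug_c (a point): Bystander, to be left alone: white mug, 80 mm across, 90 mm high. Point at about its centre.
- adapter_c (a point): Bystander, to be left alone: small turned steel plug adapter standing on end, 19 mm across, 55 mm high. Point at about its centre.
- screwdriver_c (a point): Bystander, to be left alone: screwdriver, 180 mm long, lying. Point at about its centre.
Mind the look-alikes: they are no part of the job. Leave any blue, green or white look-alike of the scraper alone.

How it is judged (in metres and radians):
On the way, in this order (a step that is already met when the one before it is completed fails the run):
1. the three chips are wiped off the plate ((x of chip0_c in the frame of plate_centre above 0.057 m or x of chip0_c in the frame of plate_centre below -0.057 m or height (world z) of chip0_c below 0.012 m) and (x of chip1_c in the frame of plate_centre above 0.057 m or x of chip1_c in the frame of plate_centre below -0.057 m or height (world z) of chip1_c below 0.012 m) and (x of chip2_c in the frame of plate_centre above 0.057 m or x of chip2_c in the frame of plate_centre below -0.057 m or height (world z) of chip2_c below 0.012 m)), for 0.2 s.
2. the scraper block is back on the desk and released (height (world z) of scraper_grip below 0.047 m and contact force between the fingers and scraper below 0.1 N and contact force between scraper and cradle below 0.1 N), for 0.2 s.
At the end, for the whole second after the job is handed in: Chips off the plate; scraper released on the desk. Boom in the fingers within 22 mm of its balance point along the bar, off the cradle, still, level and parallel to the notch line within 8 degrees, its middle within 20 mm sideways of the cradle's centre and 35 to 100 mm above the cheek tops (all of step 1 and all of step 2 and horizontal distance between boom_mid and cradle_top below 0.02 m and z of boom_mid in the frame of cradle_top between 0.035 and 0.1 m and angle between boom_balance's own z axis and vertical below 0.14 rad and angle between the x axis of boom_balance and the y axis of cradle_top, either way round below 0.14 rad and x of the grasp point in the frame of boom_balance between -0.022 and 0.022 m and contact force between the fingers and boom above 1 N and contact force between boom and cradle below 0.1 N and linear speed of boom below 0.03 m/s and angular speed of boom below 0.15 rad/s); the arm keeps its last pose, push and grip.
It fails at once if a chip is handled with the fingers or the arm instead of the scraper (contact force between any of the fingers, the arm and chip0 above 0.5 N or contact force between any of the fingers, the arm and chip1 above 0.5 N or contact force between any of the fingers, the arm and chip2 above 0.5 N).
It fails at once if a chip is pushed off with the boom (contact force between boom and chip0 above 2 N or contact force between boom and chip1 above 2 N or contact force between boom and chip2 above 2 N).
It fails at once if the boom hangs or swings more than about 17 degrees out of level (angle between boom_balance's own z axis and vertical above 0.3 rad).
It fails at once if a bystander is moved by more than 40 mm (distance of any of jar_a_c, jar_b_c, mug_c, adapter_c, screwdriver_c from where it was at the start of the episode above 0.04 m).
It also fails if it takes over 72 s, if anything falls off the work surface, if the arm or the gripper's body presses on something with over 40 N, if the wrist force passes 120 N, or if a joint passes its speed limit or range.

ROBOT

A 6-joint arm with a two-finger parallel gripper is mounted at the origin on the work surface. World frame = base frame: x ahead of the robot, y to its left, z up, the work surface at z = 0. Lengths are in m, angles in degrees, forces in N, time in s.
With the tool pointing down it reaches from about 0.3 to 1 m from the base axis. Payload 5.1 kg.
Tool frame: the origin (TCP) lies on the centre line of the jaws, within the pads' length; the fingertips stand 22 mm ahead of it and the grasp point (between the pads) lies 3 mm ahead of it (tip_reach is the distance from the TCP to the fingertips, in m); z points along the fingers, y is the direction in which the jaws open and shut (so a half turn about z gives the same grasp; the last joint's range is limited). The gripper opens to 95 mm and grips with 3 to 60 N. Pads are 20 mm wide; open, the fingers measure 119 mm over their backs; the gripper's body (75 mm by 180 mm) begins 59 mm behind the grasp point.
Start: joints at [-75.837, 7.093, 94.555, -0, 78.352, -4.733], TCP at [0.21, -0.615, 0.237] pointing down, gripper open.
Joint ranges: [-149.61, 149.61], [-58.7, 133.49], [1.44, 155.28], [-77.14, 257.14], [18.33, 153.61], [-166.67, 166.67]. Speed limits (degrees/s): [147.25, 147.25, 180, 180, 180, 180].

INTERFACE

Orientations are given as [roll, pitch, yaw] about the fixed x, y, z axes, in that order (R = Rz(yaw) Ry(pitch) Rx(roll)).
In Python, from rig import get_state, grab_frame, hand_in, tip_reach gives the robot as it stands. The module is installed in compiled form; this text tells all that it offers.
- The arm moves only by the shell command python3 -m pendant 'ROWS' [FORCE]. ROWS is JSON, a list of rows, each an object of numbers: "dx", "dy", "dz": the shift along the tool's x, y, z as a fraction of full scale; "rx", "ry", "rz": the turn, a rotation vector about the tool's x, y, z as a fraction of full scale; "jaw": the opening, from -1 (shut) to 1 (fully open), so that 0 is half open. In form: [{"dx": .., "dy": .., "dz": .., "rx": .., "ry": .., "rz": .., "jaw": ..}, ...]. A call has 1 to 12 rows; each row is the pose to reach, as a shift and turn from the pose measured when the call began, along the tool's axes at that moment; what a row does not reach only later rows make up. Full scale, the value 1, is 0.1 m for a shift and 60 degrees for a turn. A row lasts 1/8 s, in which the tool goes at most 62.5 mm and 10.7 degrees, less where a joint would pass 70% of its speed; a pose out of reach is approached as far as the arm can. A call with a number of a shift or a turn outside -1 to 1 is refused whole. A call with a gripper value outside its range is refused whole. The fingers move at their own pace and stop on an object; FORCE is the grip in N (left out, the last holds). Time passes only in rows, so rows that repeat a pose let the fingers close. It gives the time, the measured TCP pose, the force and the opening at its end, in the units of the state.
- get_state(): the state, without advancing time (a new reading comes with each control period).
- grab_frame(name): name is "scene" or "top" or "wrist"; returns a dict with "img" (400x640x3 uint8, red, green, blue), "range_z" (400x640 float32, m along the optical axis (not along the pixel's ray), 0 where there is no reading), "fx", "fy", "cx", "cy" (pixels), "k1" (the pictures are not rectified: a ray, as slopes to the right and down, at radius r is drawn at 1 + k1 r^2 times it, then the intrinsics apply), "eye" and "attitude" of the camera in the world. Camera axes: x right, y down, z forward; pixel columns grow to the right and rows downward; lengths in m; the calibration is good to about 2 mm. A picture is of the moment at which its call begins.
- hand_in(): hands the job in, once; it reports no verdict.
The state is a dict: "time": time; "joint_positions": joint angles; "joint_velocities": joint speeds; "joint_efforts": joint torques, N m; "eef_pos": TCP position; "ee_rot": TCP orientation; "force": force on the tool from outside, world axes, zero at the start; "wrist_torque": the same for the moment, N m; "width": opening from 0.0 (shut) to 1.0 (fully open).
Only numpy, scipy, OpenCV 4.12 (cv2) and the standard library are available. Lean on these libraries where they do the work, as an engineer would, in place of code of your own. Each camera call takes 0.05 s, during which the arm holds its last target. There are 200 camera calls.

## Working session

There is one attempt and no reset: what is moved stays moved. The work goes in short steps, Python scripts to look and compute and a shell command to move; the robot and the scene stay as the last step left them, time stands still between calls to the robot, and variables do not carry over. Pictures are saved under pics/ and viewed, about 8 in all and at most 12, crops included, and the job is handed in when it is done.

```bash
mkdir -p pics
cat > h.py <<'E'
import numpy as np, cv2
from rig import get_state, grab_frame, hand_in, tip_reach
from scipy.spatial.transform import Rotation as R
def att(f):
    a=np.array(f["attitude"],float)
    return a if a.shape==(3,3) else R.from_euler('xyz',a,degrees=True).as_matrix()
def cloud(f):
    z=f["range_z"]; h,w=z.shape; v,u=np.mgrid[:h,:w]
    xd=(u-f["cx"])/f["fx"]; yd=(v-f["cy"])/f["fy"]; x,y=xd.copy(),yd.copy()
    for _ in range(8):
        s=1+f["k1"]*(x*x+y*y); x=xd/s; y=yd/s
    P=np.stack([x*z,y*z,z],-1)@att(f).T+np.array(f["eye"]); P[z==0]=np.nan
    return P
def save(f,n): cv2.imwrite('pics/'+n+'.png',f["img"][...,::-1])
E
python3 - <<'E'
from h import *
print(get_state(),tip_reach)
for n in("top","scene"):
    f=grab_frame(n); save(f,n+'0'); np.savez(n+'0.npz',**f); print(n,f["eye"],f["attitude"],f["fx"],f["k1"])
E
```

```text
{'time': 0.0, 'joint_positions': array([-7.58373795e+01,  7.13388143e+00,  9.46331219e+01, -8.06018791e-04,
        7.83525454e+01, -4.73316500e+00]), 'joint_velocities': array([-0.13583652,  0.0686538 , -0.0009745 , -0.06878817, -0.09235913,
        0.06074755]), 'joint_efforts': array([ 2.29710444e-03, -4.17607212e+01, -3.59923303e+01,  7.76431407e-02,
        4.91420995e-02, -1.66269920e-04]), 'eef_pos': array([ 0.21031788, -0.61440321,  0.23539256]), 'ee_rot': array([-1.79880794e+02, -9.07821327e-03,  1.88959396e+01]), 'force': array([0.08631031, 0.16465902, 0.18791819]), 'wrist_torque': array([ 0.04454857, -0.00243789, -0.01103029]), 'width': 0.9991831052146402} 0.022
top [ 0.29715513 -0.01786253  1.20515708] [-166.79429726    0.33481147  -90.14287138] 386.4181062949842 -0.013958387467610045
scene [ 1.18291032 -0.22756081  0.96551185] [-143.30495832   -0.52140799   70.36722806] 387.7550845831835 0.027170365015720333
```

View pics/top0.png

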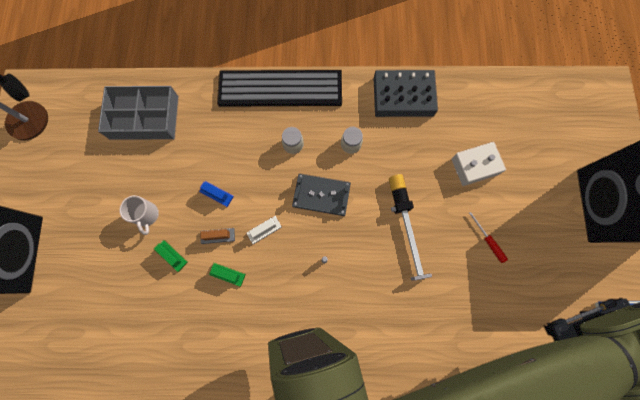

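View pics/scene0.png

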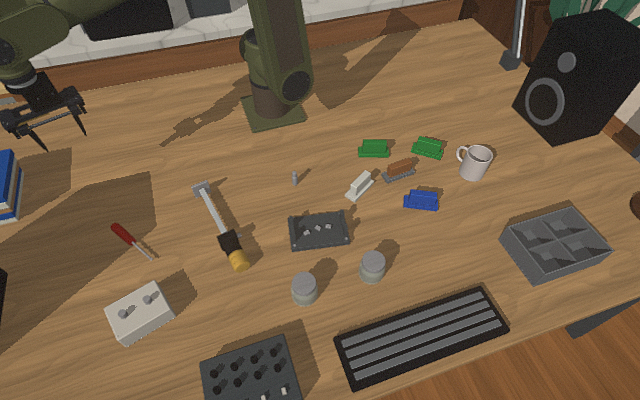

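Top view: the cradle is at (322,195) with 3 chips, the wood and grey scraper at (216,237), and the boom runs from the mic (398,185) to the flange (421,277). Jars are at (292,140) and (352,140), and the adapter is at (323,260). Next I'll measure these.

```bash
cat >> h.py <<'E'
def box(P,m):
    q=P[m]; q=q[~np.isnan(q).any(1)]
    (c,s,a)=cv2.minAreaRect((q[:,:2]*1000).astype(np.float32)); return len(q),np.round(c,1),np.round(s,1),round(a,1),np.round(np.median(q[:,2])*1000,1)
E
python3 - <<'E'
from h import *
f=dict(np.load('top0.npz')); P=cloud(f); hsv=cv2.cvtColor(f["img"],cv2.COLOR_RGB2HSV)
Z=P[...,2]; 
def win(u0,u1,v0,v1):
    m=np.zeros(Z.shape,bool); m[v0:v1,u0:u1]=1; return m
print('desk z',np.nanmedian(Z[300:320,180:240]))
w=win(285,355,170,220); print('plate',box(P,w&(Z>.012)&(Z<.024)),'cheeks',box(P,w&(Z>.045)))
for a in [(285,310,170,220),(335,355,170,220)]: print(' cheek',box(P,win(*a)&(Z>.045)))
w=win(195,240,224,250); print('scr rib',box(P,w&(Z>.04)),'all',box(P,w&(Z>.008)))
w=win(385,435,165,285); print('bar',box(P,w&(Z>.025)&(Z<.04)),'all',box(P,w&(Z>.012)))
for n,a in dict(flange=(410,435,265,285),clamp=(390,415,200,216),mic=(385,412,170,198)).items(): print(n,box(P,win(*a)&(Z>.04)))
for n,a in dict(ja=(275,305,120,160),jb=(338,366,120,160),mug=(115,162,190,240),ad=(312,335,250,270),white=(243,285,212,246),blue=(195,237,178,210),green=(205,250,258,292)).items(): print(n,box(P,win(*a)&(Z>.03)))
g=f["img"][176:220,288:358]; cv2.imwrite('pics/c.png',cv2.resize(g[...,::-1],None,fx=8,fy=8,interpolation=2))
E
```

```text
desk z -0.0008014459665877105
plate (1571, array([586.8, -19.9]), array([170.2, 111.2]), 79.4, np.float64(19.2)) cheeks (98, array([586.3, -20. ]), array([159.4,  69.9]), 79.6, np.float64(54.3))
 cheek (50, array([599.9,  53.5]), array([ 9.9, 69.9]), 79.4, np.float64(54.0))
 cheek (48, array([572.9, -93.6]), array([ 9.9, 69.7]), 79.6, np.float64(54.6))
scr rib (234, array([456.2, 305. ]), array([24.8, 79.8]), 4.9, np.float64(54.8)) all (440, array([456.1, 305.2]), array([ 40.8, 104.5]), 5.6, np.float64(47.7))
bar (509, array([ 481.4, -276.2]), array([322.2,  61.3]), 9.1, np.float64(33.1)) all (1100, array([ 481.3, -279.9]), array([324.7,  64.4]), 11.1, np.float64(38.6))
flange (66, array([ 328. , -316.1]), array([ 9.9, 52.3]), 11.0, np.float64(51.3))
clamp (171, array([ 542.9, -273.6]), array([54. , 32.6]), 89.9, np.float64(50.2))
mic (273, array([ 602.3, -260.6]), array([77.7, 40.2]), 11.6, np.float64(46.4))
ja (415, array([757.7,  71.7]), array([63.6, 63. ]), 84.5, np.float64(73.0))
jb (417, array([ 757.2, -118.2]), array([64.3, 64.5]), 42.2, np.float64(73.1))
mug (612, array([518.6, 528.3]), array([106.1,  80. ]), 49.6, np.float64(68.5))
ad (31, array([380.4, -27.1]), array([17.1, 15.8]), 35.0, np.float64(52.4))
white (248, array([474.3, 159.6]), array([24.3, 80.1]), 31.4, np.float64(54.7))
blue (223, array([591.2, 316.5]), array([80.6, 24.4]), 62.0, np.float64(54.6))
green (244, array([337.6, 268.3]), array([80.2, 24.2]), 70.8, np.float64(54.8))
```

View pics/c.png

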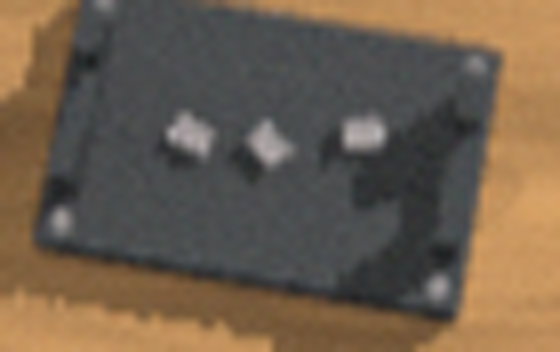

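The depth data gives clean poses (m, degrees):

| Item | Position | Direction |
|---|---|---|
| Cradle | (.5865, -.020) | yaw -10.4 |
| Scraper | (.456, .305) | yaw 5.3 |
| Boom balance point | about (.468, -.288) | yaw 11.2 |

I'll move towards the scraper now.

```bash
cat > d.py <<'E'
# usage: d.py x y z yaw : remaining tool-axis shift (units 0.1 m) and turn (units 60 deg)
import sys; from h import *
x,y,z,w=map(float,sys.argv[1:5]); s=get_state(); A=R.from_euler('xyz',s["ee_rot"],degrees=True)
B=R.from_euler('xyz',[180,0,w],degrees=True)
print('t %.2f'%s["time"],'pos',np.round(s["eef_pos"],4),'rot',np.round(s["ee_rot"],1),'F',np.round(s["force"],1),'w %.3f'%s["width"])
print('d',np.round(A.inv().apply(np.array([x,y,z])-s["eef_pos"])/.1,3),'r',np.round(np.degrees((A.inv()*B).as_rotvec())/60,3),'j6 %.0f'%s["joint_positions"][5])
E
p="python3 -m pendant"
python3 -m pendant '[{"dx":0.64,"dy":-0.94,"rz":-0.6,"jaw":0.2},{"dx":0.64,"dy":-0.94,"rz":-0.6,"jaw":0.2},{"dx":0.64,"dy":-0.94,"rz":-0.6,"jaw":0.2},{"dx":0.64,"dy":-0.94,"rz":-0.6,"jaw":0.2}]' 30
python3 -m pendant '[{"dx":1,"dy":-0.36,"rz":-0.67,"jaw":0.2},{"dx":1,"dy":-0.36,"rz":-0.67,"jaw":0.2},{"dx":1,"dy":-0.36,"rz":-0.67,"jaw":0.2},{"dx":1,"dy":-0.36,"rz":-0.67,"jaw":0.2}]'
python3 -m pendant '[{"dx":1,"dy":0.35,"jaw":0.2},{"dx":1,"dy":0.35,"jaw":0.2},{"dx":1,"dy":0.35,"jaw":0.2}]'
python3 -m pendant '[{"dx":1,"dy":0.35,"jaw":0.2},{"dx":1,"dy":0.35,"jaw":0.2},{"dx":1,"dy":0.35,"jaw":0.2}]'
python3 -m pendant '[{"dx":1,"dy":0.35,"jaw":0.2},{"dx":1,"dy":0.35,"jaw":0.2},{"dx":1,"dy":0.35,"jaw":0.2}]'
python3 -m pendant '[{"dx":1,"dy":0.35,"jaw":0.2},{"dx":1,"dy":0.35,"jaw":0.2},{"dx":1,"dy":0.35,"jaw":0.2}]'
python3 d.py 0.456 0.305 0.2 95.3
```

```text
t 0.10 pos [ 0.2103 -0.6145  0.2355] rot [-179.9   -0.    18.9] F [0.6 0.4 0.6] w 0.999
d [ 5.302 -7.903  0.371] r [-1.000e-03 -1.000e-03 -1.273e+00] j6 -5schema error: expected keys dx, dy, dz, rx, ry, rz, jaw
schema error: expected keys dx, dy, dz, rx, ry, rz, jaw
schema error: expected keys dx, dy, dz, rx, ry, rz, jaw
schema error: expected keys dx, dy, dz, rx, ry, rz, jaw
schema error: expected keys dx, dy, dz, rx, ry, rz, jaw
schema error: expected keys dx, dy, dz, rx, ry, rz, jaw
```

```bash
python3 -m pendant '[{"dx":0.64,"dy":-0.94,"dz":0,"rx":0,"ry":0,"rz":-0.6,"jaw":0.2},{"dx":0.64,"dy":-0.94,"dz":0,"rx":0,"ry":0,"rz":-0.6,"jaw":0.2},{"dx":0.64,"dy":-0.94,"dz":0,"rx":0,"ry":0,"rz":-0.6,"jaw":0.2},{"dx":0.64,"dy":-0.94,"dz":0,"rx":0,"ry":0,"rz":-0.6,"jaw":0.2}]' 30
python3 -m pendant '[{"dx":1,"dy":-0.36,"dz":0,"rx":0,"ry":0,"rz":-0.67,"jaw":0.2},{"dx":1,"dy":-0.36,"dz":0,"rx":0,"ry":0,"rz":-0.67,"jaw":0.2},{"dx":1,"dy":-0.36,"dz":0,"rx":0,"ry":0,"rz":-0.67,"jaw":0.2},{"dx":1,"dy":-0.36,"dz":0,"rx":0,"ry":0,"rz":-0.67,"jaw":0.2}]'
python3 -m pendant '[{"dx":1,"dy":0.35,"dz":0,"rx":0,"ry":0,"rz":0,"jaw":0.2},{"dx":1,"dy":0.35,"dz":0,"rx":0,"ry":0,"rz":0,"jaw":0.2},{"dx":1,"dy":0.35,"dz":0,"rx":0,"ry":0,"rz":0,"jaw":0.2}]'
python3 -m pendant '[{"dx":1,"dy":0.35,"dz":0,"rx":0,"ry":0,"rz":0,"jaw":0.2},{"dx":1,"dy":0.35,"dz":0,"rx":0,"ry":0,"rz":0,"jaw":0.2},{"dx":1,"dy":0.35,"dz":0,"rx":0,"ry":0,"rz":0,"jaw":0.2}]'
python3 d.py 0.456 0.305 0.2 95.3
```

```text
time: 0.6
eef_pos: [0.2406, -0.5037, 0.2352]
ee_rot: [-179.9, -0.1, 55.1]
force: [-0.5, -0.3, 0.3]
width: 0.641
time: 1.1
eef_pos: [0.2684, -0.4003, 0.2351]
ee_rot: [-180.0, -0.2, 95.7]
force: [-0.3, 0.2, 0.4]
width: 0.599
time: 1.48
eef_pos: [0.2937, -0.2952, 0.2348]
ee_rot: [-180.0, -0.2, 95.9]
force: [0.1, -0.9, -0.7]
width: 0.598
time: 1.85
eef_pos: [0.3186, -0.191, 0.235]
ee_rot: [-180.0, -0.1, 96.1]
force: [-0.2, 0.0, -0.5]
width: 0.597
t 1.85 pos [ 0.3186 -0.191   0.235 ] rot [-1.80e+02 -1.00e-01  9.61e+01] F [-0.2  0.  -0.5] w 0.597
d [4.786 1.89  0.361] r [-0.    -0.002  0.013] j6 -45
```

```bash
python3 -m pendant '[{"dx":0.96,"dy":0.38,"dz":0,"rx":0,"ry":0,"rz":0.01,"jaw":0.2},{"dx":0.96,"dy":0.38,"dz":0,"rx":0,"ry":0,"rz":0.01,"jaw":0.2},{"dx":0.96,"dy":0.38,"dz":0,"rx":0,"ry":0,"rz":0.01,"jaw":0.2}]'
python3 -m pendant '[{"dx":0.96,"dy":0.38,"dz":0,"rx":0,"ry":0,"rz":0,"jaw":0.2},{"dx":0.96,"dy":0.38,"dz":0,"rx":0,"ry":0,"rz":0,"jaw":0.2},{"dx":0.96,"dy":0.38,"dz":0,"rx":0,"ry":0,"rz":0,"jaw":0.2}]'
python3 -m pendant '[{"dx":0.96,"dy":0.38,"dz":0,"rx":0,"ry":0,"rz":0,"jaw":0.2},{"dx":0.96,"dy":0.38,"dz":0,"rx":0,"ry":0,"rz":0,"jaw":0.2},{"dx":0.96,"dy":0.38,"dz":0,"rx":0,"ry":0,"rz":0,"jaw":0.2}]'
python3 -m pendant '[{"dx":0.96,"dy":0.38,"dz":0,"rx":0,"ry":0,"rz":0,"jaw":0.2},{"dx":0.96,"dy":0.38,"dz":0,"rx":0,"ry":0,"rz":0,"jaw":0.2},{"dx":0.96,"dy":0.38,"dz":0,"rx":0,"ry":0,"rz":0,"jaw":0.2}]' | tail -4
python3 -m pendant '[{"dx":0.9,"dy":0.36,"dz":0,"rx":0,"ry":0,"rz":0,"jaw":0.2},{"dx":0.9,"dy":0.36,"dz":0,"rx":0,"ry":0,"rz":0,"jaw":0.2},{"dx":0.9,"dy":0.36,"dz":0,"rx":0,"ry":0,"rz":0,"jaw":0.2},{"dx":0.9,"dy":0.36,"dz":0,"rx":0,"ry":0,"rz":0,"jaw":0.2}]' | tail -4
python3 d.py 0.456 0.305 0.041 95.3
python3 - <<'E'
from h import *
f=grab_frame("wrist"); save(f,'w1'); P=cloud(f); Z=P[...,2]
hsv=cv2.cvtColor(f["img"],cv2.COLOR_RGB2HSV)
m=(Z>.05)&(Z<.062)&(np.abs(P[...,0]-.456)<.06)&(np.abs(P[...,1]-.305)<.06); print('rib',box(P,m))
m=(Z>.008)&(Z<.062)&(np.abs(P[...,0]-.456)<.06)&(np.abs(P[...,1]-.305)<.07); print('all',box(P,m))
E
```

```text
time: 2.22
eef_pos: [0.3468, -0.091, 0.2352]
ee_rot: [-180.0, -0.1, 95.7]
force: [-0.4, -0.5, -0.1]
width: 0.6
time: 2.6
eef_pos: [0.3758, 0.0082, 0.2353]
ee_rot: [-179.9, -0.1, 95.8]
force: [-0.0, -0.5, 0.1]
width: 0.602
time: 2.98
eef_pos: [0.4048, 0.1071, 0.2351]
ee_rot: [-179.9, -0.0, 95.9]
force: [0.5, -0.3, -0.5]
width: 0.601
eef_pos: [0.434, 0.2057, 0.2347]
ee_rot: [-179.8, 0.0, 95.9]
force: [0.2, -0.1, -0.7]
width: 0.604
eef_pos: [0.461, 0.2966, 0.2343]
ee_rot: [-179.8, 0.1, 95.8]
force: [-0.4, -0.1, -0.2]
width: 0.603
t 3.85 pos [0.461  0.2966 0.2343] rot [-1.798e+02  1.000e-01  9.580e+01] F [-0.4 -0.1 -0.2] w 0.603
d [ 0.091 -0.034  1.933] r [-0.004  0.002  0.008] j6 21
rib (1343, array([454.8, 306.9]), array([23.2, 78.6]), 5.1, np.float64(55.2))
all (2395, array([454.5, 306.2]), array([ 39.9, 103.9]), 4.8, np.float64(54.1))
```

View pics/w1.png

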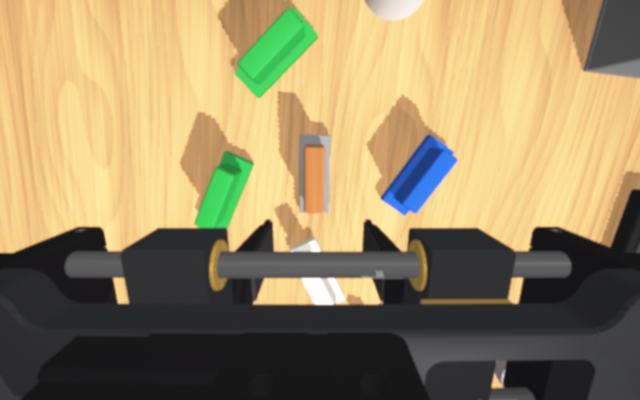

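The wrist view shows the orange and grey scraper at (314,175), clear of the look-alikes. It agrees with the top view to 2 mm, so I'll descend and grip.

```bash
python3 -m pendant '[{"dx":0.1,"dy":-0.05,"dz":0.5,"rx":0,"ry":0,"rz":0.01,"jaw":0.2},{"dx":0.1,"dy":-0.05,"dz":1,"rx":0,"ry":0,"rz":0.01,"jaw":0.2},{"dx":0.1,"dy":-0.05,"dz":1,"rx":0,"ry":0,"rz":0.01,"jaw":0.2},{"dx":0.1,"dy":-0.05,"dz":1,"rx":0,"ry":0,"rz":0.01,"jaw":0.2}]'
python3 d.py 0.455 0.306 0.041 95
```

```text
time: 4.4
eef_pos: [0.4557, 0.3057, 0.1365]
ee_rot: [-180.0, 0.0, 95.1]
force: [0.3, 0.3, 0.2]
width: 0.604
t 4.40 pos [0.4557 0.3057 0.1365] rot [-180.     0.    95.1] F [0.3 0.3 0.2] w 0.604
d [ 0.004 -0.006  0.955] r [-0.001  0.     0.001] j6 23
```

```bash
python3 -m pendant '[{"dx":0,"dy":0,"dz":0.5,"rx":0,"ry":0,"rz":0,"jaw":0.2},{"dx":0,"dy":0,"dz":0.8,"rx":0,"ry":0,"rz":0,"jaw":0.2},{"dx":0,"dy":0,"dz":0.95,"rx":0,"ry":0,"rz":0,"jaw":0.2},{"dx":0,"dy":0,"dz":0.95,"rx":0,"ry":0,"rz":0,"jaw":0.2},{"dx":0,"dy":0,"dz":0.95,"rx":0,"ry":0,"rz":0,"jaw":-0.8},{"dx":0,"dy":0,"dz":0.95,"rx":0,"ry":0,"rz":0,"jaw":-0.8},{"dx":0,"dy":0,"dz":0.95,"rx":0,"ry":0,"rz":0,"jaw":-0.8},{"dx":0,"dy":0,"dz":0.95,"rx":0,"ry":0,"rz":0,"jaw":-0.8},{"dx":0,"dy":0,"dz":0.95,"rx":0,"ry":0,"rz":0,"jaw":-0.8},{"dx":0,"dy":0,"dz":0.95,"rx":0,"ry":0,"rz":0,"jaw":-0.8}]' 35
python3 d.py 0.455 0.306 0.041 95
```

```text
time: 5.65
eef_pos: [0.4556, 0.3058, 0.0419]
ee_rot: [-179.9, 0.0, 95.1]
force: [-1.8, -0.4, 4.5]
width: 0.249
t 5.65 pos [0.4556 0.3058 0.0419] rot [-179.9    0.    95.1] F [-1.8 -0.4  4.5] w 0.249
d [ 0.002 -0.006  0.009] r [-0.001  0.     0.002] j6 23
```

```bash
python3 -m pendant '[{"dx":0,"dy":0,"dz":-0.5,"rx":0,"ry":0,"rz":0,"jaw":-0.8},{"dx":0,"dy":0,"dz":-1,"rx":0,"ry":0,"rz":0,"jaw":-0.8},{"dx":0,"dy":0,"dz":-1,"rx":0,"ry":0,"rz":0,"jaw":-0.8},{"dx":0,"dy":0,"dz":-1,"rx":0,"ry":0,"rz":0,"jaw":-0.8}]' 
python3 -m pendant '[{"dx":-0.5,"dy":0.08,"dz":0,"rx":0,"ry":0,"rz":0.13,"jaw":-0.8},{"dx":-0.81,"dy":0.13,"dz":0,"rx":0,"ry":0,"rz":0.26,"jaw":-0.8},{"dx":-0.81,"dy":0.13,"dz":0,"rx":0,"ry":0,"rz":0.26,"jaw":-0.8},{"dx":-0.81,"dy":0.13,"dz":0,"rx":0,"ry":0,"rz":0.26,"jaw":-0.8}]' 
python3 -m pendant '[{"dx":-0.5,"dy":0.23,"dz":0,"rx":0,"ry":0,"rz":0,"jaw":-0.8},{"dx":-0.74,"dy":0.345,"dz":0,"rx":0,"ry":0,"rz":0,"jaw":-0.8},{"dx":-0.74,"dy":0.345,"dz":0,"rx":0,"ry":0,"rz":0,"jaw":-0.8}]' 
python3 -m pendant '[{"dx":-0.5,"dy":0.23,"dz":0,"rx":0,"ry":0,"rz":0,"jaw":-0.8},{"dx":-0.74,"dy":0.345,"dz":0,"rx":0,"ry":0,"rz":0,"jaw":-0.8},{"dx":-0.74,"dy":0.345,"dz":0,"rx":0,"ry":0,"rz":0,"jaw":-0.8}]' 
python3 d.py 0.537 -0.011 0.09 79.6
python3 - <<'E'
from h import *
f=grab_frame("wrist"); save(f,'w2'); P=cloud(f); Z=P[...,2]
c=np.array([.5865,-.02]); a=np.radians(-10.4); X=(P[...,:2]-c)@np.array([np.cos(a),np.sin(a)]); Y=(P[...,:2]-c)@np.array([-np.sin(a),np.cos(a)])
m=((np.abs(X)<.05)&(np.abs(Y)<.062)&(Z>.0235)&(Z<.034)).astype(np.uint8)
n,l,s,_=cv2.connectedComponentsWithStats(m)
for i in range(1,n):
    if s[i,4]>15: k=l==i; print(s[i,4],'X',np.round([X[k].min(),X[k].max()],3),'Y',np.round([Y[k].min(),Y[k].max()],3),s[i,:4])
k=(np.abs(X)<.05)&(np.abs(Y)<.06)&(Z<.0235)&(Z>.012); print('plate z',np.median(Z[k]),k.sum())
k=(np.abs(np.abs(Y)-.075)<.012)&(np.abs(X)<.05)&(Z>.045); print('cheeks',box(P,k))
E
```

```text
time: 6.15
eef_pos: [0.455, 0.3054, 0.1406]
ee_rot: [-179.9, 0.1, 95.1]
force: [0.1, 0.1, -1.9]
width: 0.25
time: 6.65
eef_pos: [0.4742, 0.2258, 0.1387]
ee_rot: [-179.7, 0.2, 79.5]
force: [-0.2, 0.9, -1.1]
width: 0.251
time: 7.02
eef_pos: [0.4945, 0.1464, 0.1381]
ee_rot: [-179.6, 0.2, 79.5]
force: [-0.3, 0.2, -1.4]
width: 0.247
time: 7.4
eef_pos: [0.515, 0.0676, 0.1377]
ee_rot: [-179.6, 0.2, 79.5]
force: [0.4, 0.2, -0.8]
width: 0.251
t 7.40 pos [0.515  0.0676 0.1377] rot [-179.6    0.2   79.5] F [ 0.4  0.2 -0.8] w 0.251
d [-0.731  0.363  0.477] r [-0.007  0.003 -0.002] j6 12
plate z 0.019307205689030937 1677
cheeks (3645, array([592.3,  54.6]), array([23.9, 82.7]), 72.7, np.float64(228.4))
```

```bash
python3 - <<'E'
from h import *
P=cloud(dict(np.load('top0.npz')))
c=np.array([.5865,-.02]); a=np.radians(-10.4)
for u,v in((312,193),(321,194),(333,192)):
    q=P[v,u]; d=q[:2]-c; print(np.round([d@[np.cos(a),np.sin(a)],d@[-np.sin(a),np.cos(a)],q[2]],3))
E
python3 -m pendant '[{"dx":-0.5,"dy":0.25,"dz":0,"rx":0,"ry":0,"rz":0,"jaw":-0.8},{"dx":-0.73,"dy":0.36,"dz":0,"rx":0,"ry":0,"rz":0,"jaw":-0.8},{"dx":-0.73,"dy":0.36,"dz":0,"rx":0,"ry":0,"rz":0,"jaw":-0.8},{"dx":-0.73,"dy":0.36,"dz":0,"rx":0,"ry":0,"rz":0,"jaw":-0.8}]' 
python3 d.py 0.537 -0.011 0.064 79.6
```

```text
[-0.007  0.028  0.032]
[-0.004 -0.     0.027]
[ 0.009 -0.036  0.03 ]
time: 7.95
eef_pos: [0.5365, -0.0084, 0.1373]
ee_rot: [-179.5, 0.1, 79.6]
force: [-0.3, 0.1, -1.6]
width: 0.252
t 7.95 pos [ 0.5365 -0.0084  0.1373] rot [-1.795e+02  1.000e-01  7.960e+01] F [-0.3  0.1 -1.6] w 0.252
d [-0.023  0.016  0.733] r [-0.008  0.002  0.   ] j6 4
```

```bash
python3 -m pendant '[{"dx":-0.02,"dy":0,"dz":0.4,"rx":-0.008,"ry":0,"rz":0,"jaw":-0.8},{"dx":-0.02,"dy":0,"dz":0.65,"rx":-0.008,"ry":0,"rz":0,"jaw":-0.8},{"dx":-0.02,"dy":0,"dz":0.72,"rx":-0.008,"ry":0,"rz":0,"jaw":-0.8},{"dx":-0.02,"dy":0,"dz":0.72,"rx":-0.008,"ry":0,"rz":0,"jaw":-0.8}]' 
python3 d.py 0.635 -0.029 0.0635 79.6
```

```text
time: 8.45
eef_pos: [0.5354, -0.0095, 0.0654]
ee_rot: [-180.0, 0.1, 79.7]
force: [0.2, -0.2, -2.1]
width: 0.251
t 8.45 pos [ 0.5354 -0.0095  0.0654] rot [-1.80e+02  1.00e-01  7.97e+01] F [ 0.2 -0.2 -2.1] w 0.251
d [-0.014  1.014  0.019] r [-0.     0.002  0.001] j6 4
```

```bash
python3 -m pendant '[{"dx":0,"dy":0.1,"dz":0.02,"rx":0,"ry":0,"rz":0,"jaw":-0.8},{"dx":0,"dy":0.2,"dz":0.02,"rx":0,"ry":0,"rz":0,"jaw":-0.8},{"dx":-0.01,"dy":0.3,"dz":0.02,"rx":0,"ry":0,"rz":0,"jaw":-0.8},{"dx":-0.01,"dy":0.4,"dz":0.02,"rx":0,"ry":0,"rz":0,"jaw":-0.8},{"dx":-0.01,"dy":0.5,"dz":0.02,"rx":0,"ry":0,"rz":0,"jaw":-0.8},{"dx":-0.01,"dy":0.6,"dz":0.02,"rx":0,"ry":0,"rz":0,"jaw":-0.8},{"dx":-0.01,"dy":0.7,"dz":0.02,"rx":0,"ry":0,"rz":0,"jaw":-0.8},{"dx":-0.01,"dy":0.8,"dz":0.02,"rx":0,"ry":0,"rz":0,"jaw":-0.8},{"dx":-0.01,"dy":0.9,"dz":0.02,"rx":0,"ry":0,"rz":0,"jaw":-0.8},{"dx":-0.01,"dy":1,"dz":0.02,"rx":0,"ry":0,"rz":0,"jaw":-0.8},{"dx":-0.01,"dy":1,"dz":0.02,"rx":0,"ry":0,"rz":0,"jaw":-0.8}]' 
python3 d.py 0.635 -0.029 0.0635 79.6
python3 - <<'E'
from h import *
f=grab_frame("scene"); g=f["img"][170:320,250:430]; cv2.imwrite('pics/s1.png',cv2.resize(g[...,::-1],None,fx=4,fy=4,interpolation=2))
E
```

```text
time: 9.82
eef_pos: [0.6345, -0.0286, 0.0636]
ee_rot: [180.0, 0.1, 79.7]
force: [0.5, 0.1, -2.1]
width: 0.249
t 9.82 pos [ 0.6345 -0.0286  0.0636] rot [1.80e+02 1.00e-01 7.97e+01] F [ 0.5  0.1 -2.1] w 0.249
d [-0.003  0.006  0.001] r [0.    0.002 0.001] j6 3
```

View pics/s1.png

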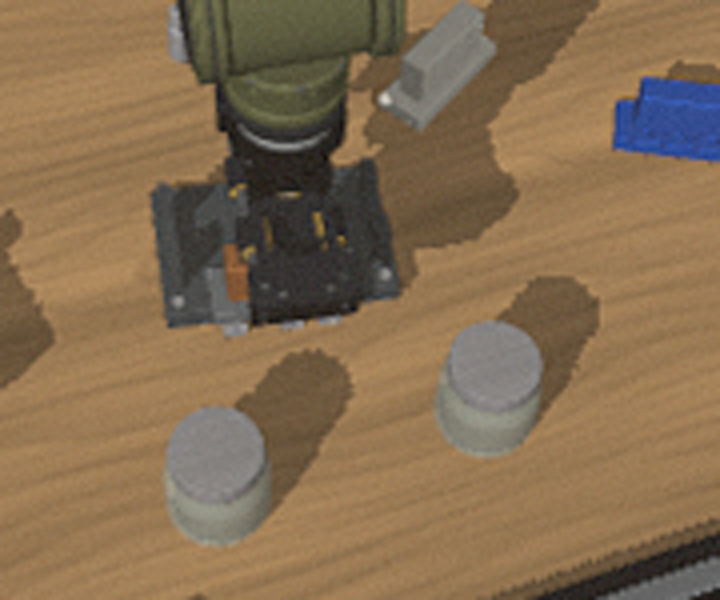

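The view shows the chips at the front edge at (235,328), (292,322) and (330,318). I'll push 17 mm further so they certainly drop, then lift and carry the scraper back.

```bash
python3 -m pendant '[{"dx":0,"dy":0.08,"dz":0,"rx":0,"ry":0,"rz":0,"jaw":-0.8},{"dx":0,"dy":0.17,"dz":0,"rx":0,"ry":0,"rz":0,"jaw":-0.8},{"dx":0,"dy":0.17,"dz":0,"rx":0,"ry":0,"rz":0,"jaw":-0.8},{"dx":0,"dy":0.17,"dz":-0.4,"rx":0,"ry":0,"rz":0,"jaw":-0.8},{"dx":0,"dy":0.17,"dz":-0.8,"rx":0,"ry":0,"rz":0,"jaw":-0.8},{"dx":0,"dy":0.17,"dz":-0.8,"rx":0,"ry":0,"rz":0,"jaw":-0.8}]' 
python3 -m pendant '[{"dx":0.5,"dy":-0.4,"dz":0,"rx":0,"ry":0,"rz":0,"jaw":-0.8},{"dx":0.84,"dy":-0.68,"dz":0,"rx":0,"ry":0,"rz":0,"jaw":-0.8},{"dx":0.84,"dy":-0.68,"dz":0,"rx":0,"ry":0,"rz":0,"jaw":-0.8}]'
python3 -m pendant '[{"dx":0.5,"dy":-0.4,"dz":0,"rx":0,"ry":0,"rz":0,"jaw":-0.8},{"dx":0.84,"dy":-0.68,"dz":0,"rx":0,"ry":0,"rz":0,"jaw":-0.8},{"dx":0.84,"dy":-0.68,"dz":0,"rx":0,"ry":0,"rz":0,"jaw":-0.8}]'
python3 d.py 0.456 0.305 0.0425 95
python3 - <<'E'
from h import *
f=grab_frame("top"); np.savez('top1.npz',**f); g=f["img"][160:230,280:370]; cv2.imwrite('pics/t1.png',cv2.resize(g[...,::-1],None,fx=7,fy=7,interpolation=2))
E
```

```text
time: 10.62
eef_pos: [0.6534, -0.0317, 0.1482]
ee_rot: [179.5, 0.1, 79.7]
force: [0.7, -0.5, -1.1]
width: 0.248
time: 11.0
eef_pos: [0.599, 0.0654, 0.1452]
ee_rot: [179.7, 0.1, 79.9]
force: [1.1, -0.8, -2.7]
width: 0.255
time: 11.38
eef_pos: [0.5452, 0.1614, 0.1432]
ee_rot: [179.9, 0.2, 80.1]
force: [-0.7, -0.1, -1.3]
width: 0.25
t 11.38 pos [0.5452 0.1614 0.1432] rot [179.9   0.2  80.1] F [-0.7 -0.1 -1.3] w 0.250
d [ 1.264 -1.128  1.001] r [ 0.002  0.003 -0.249] j6 21
```

View pics/t1.png

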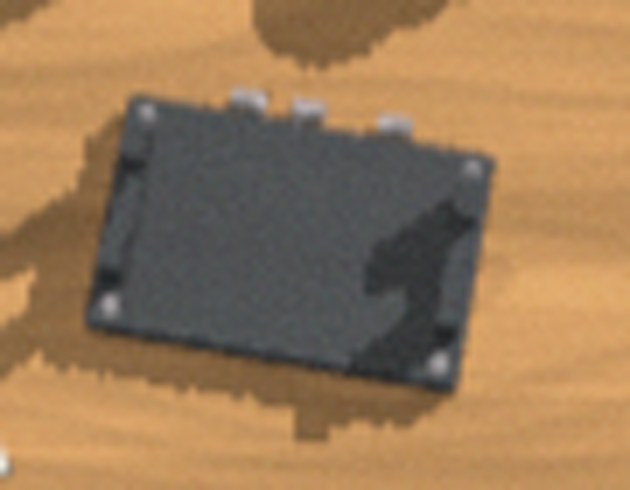

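All three chips are off the plate, just past the far edge, at crop positions (248,100), (308,108) and (395,125). I'll check their heights and X while moving on.

```bash
python3 - <<'E'
from h import *
P=cloud(dict(np.load('top1.npz')))
c=np.array([.5865,-.02]); a=np.radians(-10.4)
for u,v in((315,174),(316,174),(324,175),(324,176),(336,177),(336,178)):
    q=P[v,u]; d=q[:2]-c; print(np.round([d@[np.cos(a),np.sin(a)],d@[-np.sin(a),np.cos(a)],q[2]],3))
E
python3 -m pendant '[{"dx":0.4,"dy":-0.35,"dz":0,"rx":0,"ry":0,"rz":-0.12,"jaw":-0.8},{"dx":0.63,"dy":-0.56,"dz":0,"rx":0,"ry":0,"rz":-0.25,"jaw":-0.8},{"dx":0.63,"dy":-0.56,"dz":0,"rx":0,"ry":0,"rz":-0.25,"jaw":-0.8},{"dx":0.63,"dy":-0.56,"dz":0,"rx":0,"ry":0,"rz":-0.25,"jaw":-0.8}]'
python3 d.py 0.456 0.305 0.0425 95
```

```text
[0.063 0.032 0.007]
[nan nan nan]
[0.064 0.002 0.01 ]
[0.062 0.002 0.004]
[ 0.064 -0.037  0.011]
[ 0.061 -0.037  0.008]
time: 11.92
eef_pos: [0.5029, 0.2308, 0.1429]
ee_rot: [179.9, 0.3, 94.9]
force: [-0.1, -0.2, -1.4]
width: 0.25
t 11.93 pos [0.5029 0.2308 0.1429] rot [179.9   0.3  94.9] F [-0.1 -0.2 -1.4] w 0.250
d [ 0.784 -0.407  1.   ] r [ 0.002  0.004 -0.002] j6 14
```

The chips are on the desk (tops at about 7–10 mm). Now I'll put the scraper down at its old spot.

```bash
python3 -m pendant '[{"dx":0.45,"dy":-0.22,"dz":0,"rx":0,"ry":0,"rz":0,"jaw":-0.8},{"dx":0.78,"dy":-0.41,"dz":0,"rx":0,"ry":0,"rz":0,"jaw":-0.8},{"dx":0.78,"dy":-0.41,"dz":0.2,"rx":0,"ry":0.004,"rz":0,"jaw":-0.8},{"dx":0.78,"dy":-0.41,"dz":0.6,"rx":0,"ry":0.004,"rz":0,"jaw":-0.8},{"dx":0.78,"dy":-0.41,"dz":0.85,"rx":0,"ry":0.004,"rz":0,"jaw":-0.8},{"dx":0.78,"dy":-0.41,"dz":0.95,"rx":0,"ry":0.004,"rz":0,"jaw":-0.8},{"dx":0.78,"dy":-0.41,"dz":1,"rx":0,"ry":0.004,"rz":0,"jaw":-0.8},{"dx":0.78,"dy":-0.41,"dz":1,"rx":0,"ry":0.004,"rz":0,"jaw":-0.8}]'
python3 d.py 0.456 0.305 0.0425 95
```

```text
time: 12.92
eef_pos: [0.4567, 0.3045, 0.0432]
ee_rot: [179.8, -0.0, 94.8]
force: [0.2, 0.1, -1.1]
width: 0.25
t 12.93 pos [0.4567 0.3045 0.0432] rot [179.8  -0.   94.8] F [ 0.2  0.1 -1.1] w 0.250
d [ 0.005 -0.006  0.007] r [ 0.004 -0.    -0.003] j6 23
```

```bash
python3 -m pendant '[{"dx":0,"dy":0,"dz":0.012,"rx":0,"ry":0,"rz":0,"jaw":-0.8},{"dx":0,"dy":0,"dz":0.012,"rx":0,"ry":0,"rz":0,"jaw":-0.8},{"dx":0,"dy":0,"dz":0.012,"rx":0,"ry":0,"rz":0,"jaw":0.2},{"dx":0,"dy":0,"dz":0.012,"rx":0,"ry":0,"rz":0,"jaw":0.2},{"dx":0,"dy":0,"dz":0.012,"rx":0,"ry":0,"rz":0,"jaw":0.2},{"dx":0,"dy":0,"dz":0.012,"rx":0,"ry":0,"rz":0,"jaw":0.2},{"dx":0,"dy":0,"dz":0.012,"rx":0,"ry":0,"rz":0,"jaw":0.2}]'
python3 -m pendant '[{"dx":0,"dy":0,"dz":-0.5,"rx":0,"ry":0,"rz":0,"jaw":0.2},{"dx":0,"dy":0,"dz":-1,"rx":0,"ry":0,"rz":0,"jaw":0.2},{"dx":0,"dy":0,"dz":-1,"rx":0,"ry":0,"rz":0,"jaw":0.2}]'
python3 d.py 0.468 -0.288 0.2 11.2
```

```text
time: 13.8
eef_pos: [0.4566, 0.3045, 0.042]
ee_rot: [179.8, -0.0, 94.8]
force: [0.3, 0.3, 0.0]
width: 0.596
time: 14.18
eef_pos: [0.4593, 0.3061, 0.1475]
ee_rot: [179.3, -0.2, 94.8]
force: [0.0, -0.0, 0.2]
width: 0.599
t 14.18 pos [0.4593 0.3061 0.1475] rot [179.3  -0.2  94.8] F [ 0.  -0.   0.2] w 0.599
d [-5.926 -0.404 -0.555] r [ 0.007 -0.012  1.393] j6 23
```

```bash
python3 -m pendant '[{"dx":-0.6,"dy":-0.04,"dz":-0.15,"rx":0.007,"ry":-0.01,"rz":0,"jaw":0.2},{"dx":-1,"dy":-0.07,"dz":-0.3,"rx":0.007,"ry":-0.01,"rz":0,"jaw":0.2},{"dx":-1,"dy":-0.07,"dz":-0.3,"rx":0.007,"ry":-0.01,"rz":0,"jaw":0.2}]' 
python3 -m pendant '[{"dx":-0.6,"dy":-0.04,"dz":-0.15,"rx":0,"ry":0,"rz":0,"jaw":0.2},{"dx":-1,"dy":-0.07,"dz":-0.3,"rx":0,"ry":0,"rz":0,"jaw":0.2},{"dx":-1,"dy":-0.07,"dz":-0.3,"rx":0,"ry":0,"rz":0,"jaw":0.2}]' | tail -4
python3 -m pendant '[{"dx":-0.6,"dy":-0.04,"dz":0,"rx":0,"ry":0,"rz":0,"jaw":0.2},{"dx":-1,"dy":-0.07,"dz":0,"rx":0,"ry":0,"rz":0,"jaw":0.2},{"dx":-1,"dy":-0.07,"dz":0,"rx":0,"ry":0,"rz":0,"jaw":0.2}]' | tail -4
python3 -m pendant '[{"dx":-0.6,"dy":-0.04,"dz":0,"rx":0,"ry":0,"rz":0.16,"jaw":0.2},{"dx":-1,"dy":-0.07,"dz":0,"rx":0,"ry":0,"rz":0.33,"jaw":0.2},{"dx":-1,"dy":-0.07,"dz":0,"rx":0,"ry":0,"rz":0.5,"jaw":0.2},{"dx":-1,"dy":-0.07,"dz":0,"rx":0,"ry":0,"rz":0.5,"jaw":0.2}]' | tail -4
python3 d.py 0.43 -0.296 0.2 11.2
```

```text
time: 14.55
eef_pos: [0.4605, 0.2041, 0.1772]
ee_rot: [179.6, 0.4, 94.6]
force: [-0.4, 0.5, 1.0]
width: 0.599
eef_pos: [0.4618, 0.1029, 0.2077]
ee_rot: [179.6, 0.3, 94.4]
force: [-0.4, 0.4, 0.0]
width: 0.598
eef_pos: [0.4622, 0.0021, 0.2067]
ee_rot: [179.7, 0.3, 94.3]
force: [-0.2, 0.1, 0.6]
width: 0.6
eef_pos: [0.4628, -0.0968, 0.206]
ee_rot: [179.7, 0.1, 64.5]
force: [-0.1, -1.2, -0.0]
width: 0.595
t 15.80 pos [ 0.4628 -0.0968  0.206 ] rot [1.797e+02 1.000e-01 6.450e+01] F [-0.1 -1.2 -0. ] w 0.595
d [-1.939  0.562  0.065] r [ 0.005 -0.001  0.888] j6 7
```

```bash
python3 -m pendant '[{"dx":-0.5,"dy":0.15,"dz":0,"rx":0.005,"ry":0,"rz":0.17,"jaw":0.2},{"dx":-0.97,"dy":0.28,"dz":0,"rx":0.005,"ry":0,"rz":0.35,"jaw":0.2},{"dx":-0.97,"dy":0.28,"dz":0,"rx":0.005,"ry":0,"rz":0.52,"jaw":0.2},{"dx":-0.97,"dy":0.28,"dz":0,"rx":0.005,"ry":0,"rz":0.7,"jaw":0.2},{"dx":-0.97,"dy":0.28,"dz":0,"rx":0.005,"ry":0,"rz":0.888,"jaw":0.2},{"dx":-0.97,"dy":0.28,"dz":0,"rx":0.005,"ry":0,"rz":0.888,"jaw":0.2}]' 
python3 d.py 0.40 -0.302 0.2 11.2
```

```text
time: 16.55
eef_pos: [0.4467, -0.195, 0.2056]
ee_rot: [-179.9, -0.0, 11.5]
force: [0.2, -0.2, 0.0]
width: 0.599
t 16.55 pos [ 0.4467 -0.195   0.2056] rot [-179.9   -0.    11.5] F [ 0.2 -0.2  0. ] w 0.599
d [-0.671  0.955  0.054] r [-0.002 -0.     0.006] j6 48
```

```bash
python3 -m pendant '[{"dx":-0.35,"dy":0.5,"dz":0,"rx":0,"ry":0,"rz":0,"jaw":0.2},{"dx":-0.67,"dy":0.95,"dz":0,"rx":0,"ry":0,"rz":0,"jaw":0.2},{"dx":-0.67,"dy":0.95,"dz":0,"rx":0,"ry":0,"rz":0,"jaw":0.2},{"dx":-0.67,"dy":0.95,"dz":0,"rx":0,"ry":0,"rz":0,"jaw":0.2}]'
python3 - <<'E'
from h import *
f=grab_frame("wrist"); save(f,'w3'); P=cloud(f); Z=P[...,2]; a=np.radians(11.2)
D=P[...,:2]-np.array([.431,-.2957]); X=D@[np.cos(a),np.sin(a)]; Y=D@[-np.sin(a),np.cos(a)]
k=(X>-.05)&(X<.09)&(np.abs(Y)<.03)&(Z>.025)&(Z<.04)
print('bar',box(P,k)); 
q=[(x,np.median(Y[k&(np.abs(X-x)<.005)])) for x in np.arange(-.03,.09,.02) if (k&(np.abs(X-x)<.005)).any()]; print(np.round(q,4))
k=(X>.05)&(X<.26)&(np.abs(Y)<.04)&(Z>.048); print('clamp+mic top z>.048',box(P,k),np.round([X[k].min(),X[k].max()],4))
k=(X>.05)&(X<.26)&(np.abs(Y)<.04)&(Z>.01);k2=k&(np.abs(Y)>.0235); print('clamp corners',np.round(np.percentile(X[k2],[1,50,99]),4),'mic end',X[k].max())
E
python3 d.py 0.468 -0.288 0.1 11.2
```

```text
time: 17.05
eef_pos: [0.4004, -0.3006, 0.2051]
ee_rot: [-179.9, -0.0, 11.7]
force: [-0.2, 0.3, 0.1]
width: 0.6
bar (1828, array([ 450.2, -290.1]), array([139.1,  16. ]), 11.2, np.float64(33.3))
[[-0.03    0.0015]
 [-0.01    0.0017]
 [ 0.01    0.0019]
 [ 0.03    0.001 ]
 [ 0.05    0.0018]
 [ 0.07    0.0014]]
clamp+mic top z>.048 (1653, array([ 556.1, -269.4]), array([57.4, 52. ]), 10.7, np.float64(50.9)) [0.0992 0.1565]
clamp corners [0.0993 0.1106 0.1562] mic end 0.16327877021231635
t 17.10 pos [ 0.4005 -0.3003  0.2051] rot [-179.9   -0.    11.7] F [ 0.3 -1.  -1.4] w 0.605
d [0.685 0.019 1.051] r [-0.002 -0.     0.009] j6 35
```

View pics/w3.png

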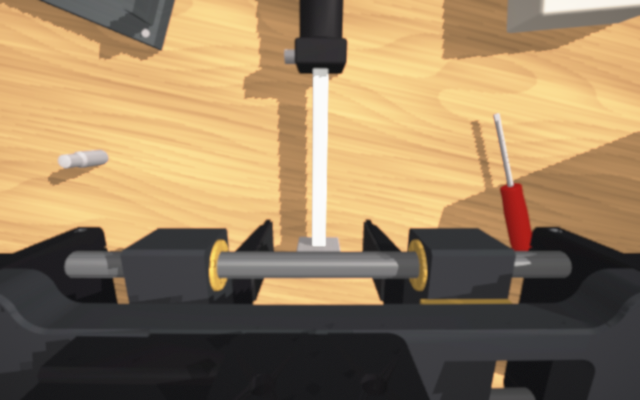

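The wrist view shows the bar at column 320 with the clamp starting at row 70. The balance point comes out at (.467, -.287), within 2 mm of the first fix. I'll descend and grip.

```bash
python3 -m pendant '[{"dx":0.4,"dy":0,"dz":0.4,"rx":0,"ry":0,"rz":0.009,"jaw":0.2},{"dx":0.68,"dy":0.01,"dz":0.9,"rx":0,"ry":0,"rz":0.009,"jaw":0.2},{"dx":0.68,"dy":0.01,"dz":1,"rx":0,"ry":0,"rz":0.009,"jaw":0.2},{"dx":0.68,"dy":0.01,"dz":1,"rx":0,"ry":0,"rz":0.009,"jaw":0.2},{"dx":0.68,"dy":0.01,"dz":1,"rx":0,"ry":0,"rz":0.009,"jaw":0.2}]'
python3 d.py 0.4674 -0.2868 0.0295 11.2
```

```text
time: 17.73
eef_pos: [0.4681, -0.2878, 0.1075]
ee_rot: [180.0, -0.1, 11.2]
force: [0.5, 0.3, -0.2]
width: 0.599
t 17.73 pos [ 0.4681 -0.2878  0.1075] rot [ 1.80e+02 -1.00e-01  1.12e+01] F [ 0.5  0.3 -0.2] w 0.599
d [-0.007 -0.012  0.78 ] r [ 0.    -0.002  0.   ] j6 42
```

```bash
python3 -m pendant '[{"dx":-0.005,"dy":-0.01,"dz":0.4,"rx":0,"ry":0,"rz":0,"jaw":0.2},{"dx":-0.005,"dy":-0.01,"dz":0.7,"rx":0,"ry":0,"rz":0,"jaw":0.2},{"dx":-0.005,"dy":-0.01,"dz":0.78,"rx":0,"ry":0,"rz":0,"jaw":0.2},{"dx":-0.005,"dy":-0.01,"dz":0.78,"rx":0,"ry":0,"rz":0,"jaw":0.2},{"dx":-0.005,"dy":-0.01,"dz":0.78,"rx":0,"ry":0,"rz":0,"jaw":-0.9},{"dx":-0.005,"dy":-0.01,"dz":0.78,"rx":0,"ry":0,"rz":0,"jaw":-0.9},{"dx":-0.005,"dy":-0.01,"dz":0.78,"rx":0,"ry":0,"rz":0,"jaw":-0.9},{"dx":-0.005,"dy":-0.01,"dz":0.78,"rx":0,"ry":0,"rz":0,"jaw":-0.9},{"dx":-0.005,"dy":-0.01,"dz":0.78,"rx":0,"ry":0,"rz":0,"jaw":-0.9},{"dx":-0.005,"dy":-0.01,"dz":0.78,"rx":0,"ry":0,"rz":0,"jaw":-0.9},{"dx":-0.005,"dy":-0.01,"dz":0.78,"rx":0,"ry":0,"rz":0,"jaw":-0.9}]' 58
python3 d.py 0.4674 -0.2868 0.0295 11.2
python3 -m pendant '[{"dx":0,"dy":0,"dz":-0.05,"rx":0,"ry":0,"rz":0,"jaw":-0.9},{"dx":0,"dy":0,"dz":-0.12,"rx":0,"ry":0,"rz":0,"jaw":-0.9},{"dx":0,"dy":0,"dz":-0.2,"rx":0,"ry":0,"rz":0,"jaw":-0.9},{"dx":0,"dy":0,"dz":-0.2,"rx":0,"ry":0,"rz":0,"jaw":-0.9},{"dx":0,"dy":0,"dz":-0.2,"rx":0,"ry":0,"rz":0,"jaw":-0.9}]'
python3 - <<'E'
from h import *
f=grab_frame("top"); P=cloud(f); Z=P[...,2]; save(f,'t3'); np.savez('top2.npz',**f)
s=get_state(); print(s["wrist_torque"],s["force"])
a=np.radians(11.2); D=P[...,:2]-np.array([.430,-.294]); X=D@[np.cos(a),np.sin(a)]; Y=D@[-np.sin(a),np.cos(a)]
for n,lo,hi in(('flange',-.109,-.101),('bar',-.08,0.),('mic',.13,.21)):
    k=(X>lo)&(X<hi)&(np.abs(Y)<(.03 if n=='flange' else .006))&(Z>.04); print(n,k.sum(),np.percentile(Z[k],[10,50,90]) if k.any() else '')
E
```

```text
time: 19.1
eef_pos: [0.4677, -0.2873, 0.0296]
ee_rot: [179.9, -0.2, 11.2]
force: [0.3, -2.2, -0.6]
width: 0.162
t 19.10 pos [ 0.4677 -0.2873  0.0296] rot [179.9  -0.2  11.2] F [ 0.3 -2.2 -0.6] w 0.162
d [-0.002 -0.005  0.001] r [ 0.001 -0.003  0.   ] j6 42
time: 19.73
eef_pos: [0.4676, -0.2872, 0.0496]
ee_rot: [179.9, -0.2, 11.2]
force: [-0.1, 0.3, -4.0]
width: 0.164
[ 0.03789911  0.03016588 -0.01294879] [ 0.05547092 -0.32508664 -4.9546877 ]
flange 0 
bar 133 [0.32744389 0.35080471 0.39553024]
mic 101 [0.06448184 0.06839984 0.07094295]
```

The grip is good: opening 15.4 mm, load about 5 N, almost no torque, mic at the expected height. Next I'll lift, then carry and turn gently.

```bash
python3 -m pendant '[{"dx":0,"dy":0,"dz":-0.15,"rx":0,"ry":0,"rz":0,"jaw":-0.9},{"dx":0,"dy":0,"dz":-0.4,"rx":0,"ry":0,"rz":0,"jaw":-0.9},{"dx":0,"dy":0,"dz":-0.65,"rx":0,"ry":0,"rz":0,"jaw":-0.9},{"dx":0,"dy":0,"dz":-0.9,"rx":0,"ry":0,"rz":0,"jaw":-0.9},{"dx":0,"dy":0,"dz":-1,"rx":0,"ry":0,"rz":0,"jaw":-0.9},{"dx":0,"dy":0,"dz":-1,"rx":0,"ry":0,"rz":0,"jaw":-0.9}]'
python3 -m pendant '[{"dx":0.05,"dy":-0.1,"dz":0,"rx":0,"ry":0,"rz":-0.04,"jaw":-0.9},{"dx":0.12,"dy":-0.25,"dz":0,"rx":0,"ry":0,"rz":-0.1,"jaw":-0.9},{"dx":0.2,"dy":-0.42,"dz":0,"rx":0,"ry":0,"rz":-0.17,"jaw":-0.9},{"dx":0.28,"dy":-0.6,"dz":0,"rx":0,"ry":0,"rz":-0.24,"jaw":-0.9},{"dx":0.35,"dy":-0.75,"dz":0,"rx":0,"ry":0,"rz":-0.3,"jaw":-0.9},{"dx":0.35,"dy":-0.75,"dz":0,"rx":0,"ry":0,"rz":-0.3,"jaw":-0.9}]'
python3 d.py 0.593 0.017 0.15 79.6; python3 -c "
from h import *;print(get_state()['wrist_torque'])"
```

```text
time: 20.52
eef_pos: [0.4676, -0.2874, 0.1504]
ee_rot: [179.9, -0.2, 11.2]
force: [-0.6, -0.1, -4.5]
width: 0.164
time: 21.28
eef_pos: [0.4874, -0.2054, 0.1498]
ee_rot: [179.9, -0.1, 29.4]
force: [-0.6, -0.6, -3.2]
width: 0.164
t 21.27 pos [ 0.4874 -0.2054  0.1498] rot [ 1.799e+02 -1.000e-01  2.940e+01] F [-0.6 -0.6 -3.2] w 0.164
d [ 2.012 -1.42  -0.   ] r [ 0.003 -0.001 -0.837] j6 32
[-0.07816695 -0.02516462 -0.03036142]
```

```bash
python3 -m pendant '[{"dx":0.08,"dy":-0.06,"dz":0,"rx":0,"ry":0,"rz":-0.04,"jaw":-0.9},{"dx":0.22,"dy":-0.15,"dz":0,"rx":0,"ry":0,"rz":-0.1,"jaw":-0.9},{"dx":0.37,"dy":-0.26,"dz":0,"rx":0,"ry":0,"rz":-0.16,"jaw":-0.9},{"dx":0.52,"dy":-0.37,"dz":0,"rx":0,"ry":0,"rz":-0.22,"jaw":-0.9},{"dx":0.67,"dy":-0.47,"dz":0,"rx":0,"ry":0,"rz":-0.28,"jaw":-0.9},{"dx":0.67,"dy":-0.47,"dz":0,"rx":0,"ry":0,"rz":-0.28,"jaw":-0.9}]'
python3 -m pendant '[{"dx":0.1,"dy":-0.03,"dz":0,"rx":0,"ry":0,"rz":-0.04,"jaw":-0.9},{"dx":0.26,"dy":-0.09,"dz":0,"rx":0,"ry":0,"rz":-0.1,"jaw":-0.9},{"dx":0.43,"dy":-0.15,"dz":0,"rx":0,"ry":0,"rz":-0.16,"jaw":-0.9},{"dx":0.6,"dy":-0.2,"dz":0,"rx":0,"ry":0,"rz":-0.22,"jaw":-0.9},{"dx":0.78,"dy":-0.26,"dz":0,"rx":0,"ry":0,"rz":-0.28,"jaw":-0.9},{"dx":0.78,"dy":-0.26,"dz":0,"rx":0,"ry":0,"rz":-0.28,"jaw":-0.9}]'
python3 d.py 0.593 0.017 0.13 79.6
```

```text
time: 22.02
eef_pos: [0.5233, -0.1302, 0.1499]
ee_rot: [179.8, -0.1, 46.4]
force: [-0.5, -0.3, -4.0]
width: 0.163
time: 22.78
eef_pos: [0.5589, -0.0543, 0.1499]
ee_rot: [179.8, -0.0, 63.4]
force: [0.2, -0.7, -3.5]
width: 0.163
t 22.77 pos [ 0.5589 -0.0543  0.1499] rot [179.8  -0.   63.4] F [ 0.2 -0.7 -3.5] w 0.163
d [ 0.79  -0.015  0.2  ] r [ 0.003 -0.    -0.27 ] j6 16
```

```bash
python3 -m pendant '[{"dx":0.1,"dy":0,"dz":0,"rx":0,"ry":0,"rz":-0.04,"jaw":-0.9},{"dx":0.26,"dy":0,"dz":0.04,"rx":0,"ry":0,"rz":-0.1,"jaw":-0.9},{"dx":0.43,"dy":0,"dz":0.1,"rx":0,"ry":0,"rz":-0.16,"jaw":-0.9},{"dx":0.6,"dy":-0.01,"dz":0.16,"rx":0,"ry":0,"rz":-0.22,"jaw":-0.9},{"dx":0.79,"dy":-0.015,"dz":0.25,"rx":0.003,"ry":0,"rz":-0.27,"jaw":-0.9},{"dx":0.79,"dy":-0.015,"dz":0.31,"rx":0.003,"ry":0,"rz":-0.27,"jaw":-0.9},{"dx":0.79,"dy":-0.015,"dz":0.31,"rx":0.003,"ry":0,"rz":-0.27,"jaw":-0.9},{"dx":0.79,"dy":-0.015,"dz":0.31,"rx":0.003,"ry":0,"rz":-0.27,"jaw":-0.9}]'
python3 d.py 0.5934 0.0174 0.118 79.6
python3 - <<'E'
from h import *
f=grab_frame("scene"); P=cloud(f); Z=P[...,2]; g=f["img"][110:310,210:430]; cv2.imwrite('pics/s2.png',cv2.resize(g[...,::-1],None,fx=3,fy=3,interpolation=2))
c=np.array([.5865,-.02]); a=np.radians(79.6); D=P[...,:2]-c; X=D@[np.cos(a),np.sin(a)]; Y=D@[-np.sin(a),np.cos(a)]
m=(np.abs(Y)<.04)&(Z>.08)&(Z<.16)&(X>-.14)&(X<.24)
for n,lo,hi in(('flange',-.125,-.09),('bar-',-.085,-.02),('clamp',.095,.13),('mic',.13,.23)):
    k=m&(X>lo)&(X<hi); print(n,k.sum(),'X',np.round(np.percentile(X[k],[1,99]),4),'Y',np.round(np.percentile(Y[k],[1,50,99]),4),'Z',np.round(np.percentile(Z[k],[1,50,99]),4)) if k.any() else 0
f=grab_frame("top"); P=cloud(f); Z=P[...,2]; D=P[...,:2]-c; X=D@[np.cos(a),np.sin(a)]; Y=D@[-np.sin(a),np.cos(a)]
print('top flange/mic'); m=(np.abs(Y)<.04)&(Z>.08)&(Z<.16)
for lo,hi in((-.13,-.09),(-.085,-.03),(.13,.23)):
    k=m&(X>lo)&(X<hi); print(k.sum(),'X',np.round(np.percentile(X[k],[1,99]),4),'Y',np.round(np.percentile(Y[k],[1,50,99]),4),'Z',np.round(np.percentile(Z[k],[1,50,99]),4)) if k.any() else 0
w=np.zeros(Z.shape,bool); w[224:250,195:240]=1; print('scraper',box(P,w&(Z>.04)))
s=get_state(); print(s["wrist_torque"],s["force"])
E
```

```text
time: 23.78
eef_pos: [0.5931, 0.0166, 0.1191]
ee_rot: [180.0, -0.0, 79.6]
force: [-0.0, -0.2, -4.1]
width: 0.164
t 23.77 pos [0.5931 0.0166 0.1191] rot [180.   -0.   79.6] F [-0.  -0.2 -4.1] w 0.164
d [0.008 0.002 0.011] r [ 0.    -0.    -0.001] j6 7
flange 132 X [-0.11   -0.0907] Y [-0.0258 -0.0057  0.0273] Z [0.0939 0.136  0.1465]
bar- 186 X [-0.084  -0.0215] Y [-0.008  -0.0035  0.0102] Z [0.1119 0.1244 0.1292]
clamp 300 X [0.0972 0.1294] Y [-0.0264 -0.0127  0.0243] Z [0.0943 0.1394 0.1457]
mic 496 X [0.1305 0.212 ] Y [-0.0236 -0.0123  0.0166] Z [0.1085 0.1355 0.1434]
top flange/mic
109 X [-0.1112 -0.0907] Y [-0.0246  0.0025  0.0252] Z [0.0953 0.138  0.145 ]
125 X [-0.084  -0.0303] Y [-0.0088  0.0004  0.0077] Z [0.1089 0.1229 0.128 ]
374 X [0.1438 0.2115] Y [-0.0223  0.004   0.0221] Z [0.1151 0.134  0.1418]
scraper (231, array([458.5, 303. ]), array([24.2, 79.2]), 5.1, np.float64(54.7))
[-0.08216117 -0.0864403   0.01038055] [ 0.01617919 -0.04360621 -3.32432608]
```

View pics/s2.png

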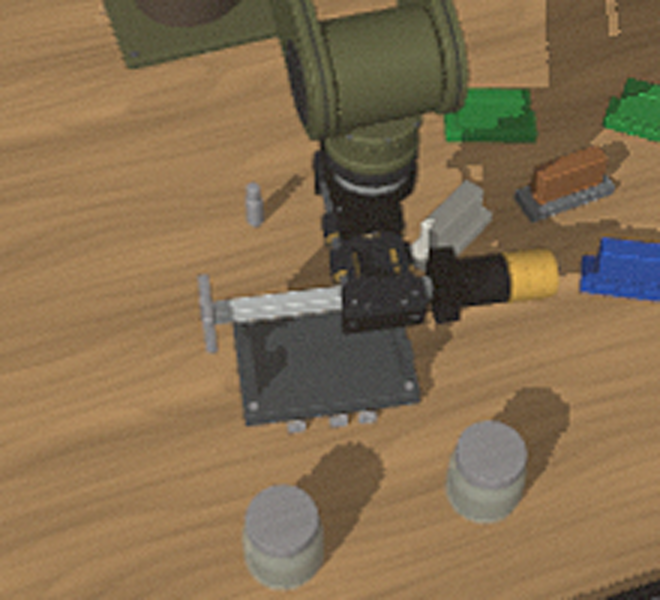

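The boom sits over the cradle with its flange face at -110 mm, so the middle is centred. It's level and aligned, and the chips and scraper are clear. I'll let it settle, then hand in.

```bash
python3 -m pendant '[{"dx":0,"dy":0,"dz":0,"rx":0,"ry":0,"rz":0,"jaw":-0.9},{"dx":0,"dy":0,"dz":0,"rx":0,"ry":0,"rz":0,"jaw":-0.9},{"dx":0,"dy":0,"dz":0,"rx":0,"ry":0,"rz":0,"jaw":-0.9},{"dx":0,"dy":0,"dz":0,"rx":0,"ry":0,"rz":0,"jaw":-0.9}]'
python3 -c "
from h import *
print(hand_in())"
```

```text
time: 24.38
eef_pos: [0.5932, 0.0165, 0.1195]
ee_rot: [179.9, -0.0, 79.5]
force: [-0.4, 0.7, -4.6]
width: 0.167
the job is handed in; nothing more can be done
None
```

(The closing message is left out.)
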